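# Level the model stand

## Robot

A 7-joint arm with a two-finger parallel gripper is mounted at the origin on the work surface; the furniture and walls round the work are solid. World frame = base frame: x ahead of the robot, y to its left, z up, the work surface at z = 0. Lengths are in m, angles in rad, forces in N, time in s.
With the tool pointing down it reaches from about 0.35 to 0.9 m from the base axis. Payload 19.9 kg.
Tool frame: the origin (TCP) lies at the very end of the fingers, on their centre line; the grasp point (between the pads) lies env.grip_depth behind it (env.grip_depth is the distance from the TCP to the grasp point, in m); z points along the fingers, y is the line along which they close (so a half turn about z gives the same grasp; the last joint's range is limited). The gripper opens to 85 mm and grips with 20 to 120 N. Pads are 22 mm wide; open, the fingers measure 114 mm over their backs; the gripper's body (76 mm by 85 mm) begins 54 mm behind the grasp point. The pads swing forward as they close: fully open they stand 13 mm farther back than shut.
Start: joints at [1.149, 0.417, -0.01, 1.614, 0.005, 1.111, -0.053], TCP at [0.232, -0.58, 0.231] pointing down, gripper open.
Joint ranges: [-2.81, 2.81], [-0.39, 2.02], [-1.27, 1.25], [0.06, 2.57], [-1.19, 4.33], [0.19, 2], [-2.82, 2.82]. Speed limits (rad/s): [1.89, 1.89, 2.39, 2.39, 3.01, 3.01, 3.01].

## Interface

Orientations are given as a rotation vector (axis times angle).
In Python, from plant import env gives the robot as it stands.
- The arm moves only by the tool move_arm, never from a script. Its argument "rows" is a list of rows, each an object with "turn": the turn, a rotation vector about the tool's x, y, z in degrees, a list of three; "offset": the shift along the tool's x, y, z in cm, a list of three; "fingers": the finger opening in cm, from 0 to 8.54. In form: [{"turn": [rx, ry, rz], "offset": [dx, dy, dz], "fingers": fingers}, ...]. A call has 1 to 12 rows; each row shifts and turns the commanded pose from where the row before left it, along the tool's axes as they then stand; what a row does not reach is not made up. A row lasts 1/12 s, in which the tool goes at most 41.7 mm and 7.16 degrees, less where a joint would pass 70% of its speed; a pose out of reach is approached as far as the arm can. A call is refused whole if a number of a shift passes 4.17 or a number of a turn 7.16, either way. A call with a gripper value outside its range is refused whole. The fingers move at their own pace and stop on an object; "squeeze" is the grip in N (left out, the last holds). Time passes only in rows, so rows that do not move let the fingers close. It gives the time, the measured TCP pose, the force, the opening and the grip force at its end, in the units of the state.
- env.observe(): the state, without advancing time (a new reading comes with each control period).
- env.read_camera(name): name is "scene" or "top" or "wrist"; returns the picture (480x640x3 uint8, red, green, blue); there is no depth.
- env.camera_info(name): a dict with "fx", "fy", "cx", "cy" (pixels), "distortion" ([k1, k2, p1, p2, k3] as OpenCV has them; the pictures are not rectified), "R" (3x3) and "t" (3): a world point X has camera coordinates R X + t. Camera axes: x right, y down, z forward; pixel columns grow to the right and rows downward; lengths in m; the calibration is good to about 2 mm. A picture is of the moment at which its call begins: read the wrist's pose just before it. camera_info takes no time and is no camera call; for the wrist camera it gives the pose at the moment of the call.
- env.hand_in(): hands the job in; it is judged then, once.
The state is a dict: "time": time; "joints": joint angles; "qvel": joint speeds; "joint_torque": joint torques, N m; "position": TCP position; "orientation": TCP orientation; "ft_force": force on the tool from outside, world axes, zero at the start; "torque": the same for the moment, N m; "width": finger opening in m; "gripper_force": force on a finger pad.
Only numpy, scipy, OpenCV 4.12 (cv2) and the standard library are available. Lean on these libraries where they do the work, as an engineer would, in place of code of your own. Each camera call takes 0.05 s, during which the arm holds its last target. There are 200 camera calls.

## Task

Level the model stand: lay the red spirit level lengthwise on the middle of the cork-topped deck and turn the black knob until the bubble stands between its two lines while the level is pressed down (a spring lifts the deck off its foot, so the bubble reads true only then). Finish while still pressing the level firmly down from above, deck home on its foot and bubble centred, without letting go. Leave the masking tape, timber block and eraser where they are.

Things in the scene. Friction and masses are not known exactly. Their poses are not given: they have to be found in the camera images.
- level: loose red spirit level, a bar 180 (x) x 24 x 24 mm, 0.12 to 0.18 kg; origin: centre of its underside, x along it. Black rubber patch 40 mm long centred at x = -20 mm; in its top face, centred at x = +50 mm, a yellow-green vial 60 mm long with a pale bubble 13 mm long and two black lines at +-9.5 mm. Starts on the desk left of the paper trimmer
- level_pad (a point): point on the level's top face at the middle of the rubber patch (level's x = -20 mm, 24 mm above its underside), a good place to grip it by its sides and to press on it
- bubble (a joint): offset of the bubble from the vial's centre along the level's x axis, m; 0 is centred, the stops are at +-0.022. The bubble goes to the higher end: +x end of the level higher gives a positive value, about 0.4 mm per 0.001 rad of tilt; it settles in about 1.5 s
- deck_top (a point): centre of the deck's cork face, 70 (x) x 190 (y) mm, about 60 mm above the desk; y runs from the hinge end to the knob end, z out of the face, tilting with the deck. Hinge pin 105 mm away at the -y end. The pose is too noisy to show the tilt for levelling: use the bubble
- deck (a joint): how far the deck floats above its foot, rad: about 0.04 unless pressed, also with the level lying on it; 0 when pressed home on the foot's brass tongue. 3 to 5 N down near its middle brings it home; 10 N more tilts it only some 0.004 rad further. At the start the knob end is too low when home, by 0.015 to 0.052 rad
- knob_grip (a point): centre of the black ribbed round levelling knob, 36 mm in diameter, 34 mm high, 110 mm above the desk; upright axis, about 150 mm from the deck's middle and clear of its +y end. The axes are those of the fixed stand (y along the deck); they do not turn with the knob
- screw (a joint): angle of the levelling knob, rad, growing anticlockwise seen from above, stops at +-1.8, stays where left (friction 0.15 N m). +1 rad raises the deck's knob end by 0.04 rad (about 16 mm of bubble travel when pressed); the knob keeps its height. The angle at which the deck is level differs from start to start
- masking_tape: roll of masking tape lying flat, 100 mm across, 25 mm high; origin at the centre of its underside; to be left alone
- timber_block: small timber block 30x50x22 mm; origin at the centre of its underside; to be left alone
- eraser: blue and white eraser 22x52x13 mm; origin at the centre of its underside; to be left alone

How it is judged:
At the end, for the whole second after the job is handed in: the level lies flat on the deck, within 10 degrees of its length and 22 mm of its middle each way; the fingers press it with over 3.5 N; the deck is home on its foot (joint under 0.008 rad); the bubble is within 3.5 mm of the vial's centre (value of joint bubble between -0.0035 and 0.0035 m and value of joint deck below 0.008 rad and x of level in the frame of deck_top between -0.022 and 0.022 m and y of level in the frame of deck_top between -0.022 and 0.022 m and z of level in the frame of deck_top between -0.004 and 0.004 m and angle between the x axis of level and the y axis of deck_top, either way round below 0.17 rad and angle between level's own z axis and vertical below 0.15 rad and contact force between the fingers and level above 3.5 N); the arm keeps its last pose, push and grip.
It fails at once if the masking tape is moved by more than 25 mm (distance of masking_tape from where it was at the start of the episode above 0.025 m).
It fails at once if the timber block is moved by more than 25 mm (distance of timber_block from where it was at the start of the episode above 0.025 m).
It fails at once if the eraser is moved by more than 25 mm (distance of eraser from where it was at the start of the episode above 0.025 m).
It also fails if it takes over 72 s, if anything falls off the work surface, if the arm or the gripper's body presses on something with over 40 N, if the wrist force passes 120 N, or if a joint passes its speed limit or range.

## Working session

There is one attempt and no reset: what is moved stays moved. The work goes in short steps, Python scripts to look and compute and a tool call to move; the robot and the scene stay as the last step left them, time stands still between calls to the robot, and variables do not carry over. Pictures are saved under pics/ and viewed, at most 10 in all, crops included, and the job is handed in when it is done.

Besides the shell and the picture viewer there is one more tool, called by a JSON object that holds its "fn" and its "kwargs". move_arm: Moves the arm, as the interface text tells. Its arguments: {"type":"object","properties":{"rows":{"type":"array","items":{"type":"object","properties":{"turn":{"type":"array","items":{"type":"number"}},"offset":{"type":"array","items":{"type":"number"}},"fingers":{"type":"number"}}}},"squeeze":{"type":"number"}},"required":["rows"]}

```bash
ls; mkdir -p pics; cat > h.py <<'E'
from plant import env
import numpy as np, cv2
from scipy.spatial.transform import Rotation as Ro
def save(n,f):
    ci=env.camera_info(n); im=env.read_camera(n)
    cv2.imwrite(f,im[:,:,::-1]); return im,ci
def ray(ci,uv):
    K=np.array([[ci['fx'],0,ci['cx']],[0,ci['fy'],ci['cy']],[0,0,1]])
    p=cv2.undistortPoints(np.array([[uv]],float),K,np.array(ci['distortion'],float))[0,0]
    R=np.array(ci['R']);t=np.array(ci['t']); d=R.T@np.array([p[0],p[1],1]); return -R.T@t,d/np.linalg.norm(d)
def plane(ci,uv,z):
    o,d=ray(ci,uv); return o+d*(z-o[2])/d[2]
def tri(c1,u1,c2,u2):
    o1,d1=ray(c1,u1);o2,d2=ray(c2,u2)
    s=np.linalg.lstsq(np.c_[d1,-d2],o2-o1,rcond=None)[0]
    a=o1+s[0]*d1;b=o2+s[1]*d2; return (a+b)/2,np.linalg.norm(a-b)
def proj(ci,X):
    K=np.array([[ci['fx'],0,ci['cx']],[0,ci['fy'],ci['cy']],[0,0,1]])
    return cv2.projectPoints(np.array([X],float),cv2.Rodrigues(np.array(ci['R']))[0],np.array(ci['t'],float),K,np.array(ci['distortion'],float))[0][0,0]
E
python3 - <<'E'
from h import *
np.set_printoptions(precision=4,suppress=True)
for n in('scene','top'):
    im,ci=save(n,f'pics/{n}0.png'); print(n,{k:np.round(v,4).tolist() for k,v in ci.items()})
s=env.observe();print(s, env.grip_depth)
E
```

```text
pics
scene {'fx': 508.0291, 'fy': 508.0291, 'cx': 317.2277, 'cy': 240.0984, 'distortion': [-0.0115, 0.0, 0.0, 0.0, 0.0], 'R': [[-0.7447, -0.6673, -0.0149], [-0.3543, 0.4141, -0.8384], [0.5656, -0.6191, -0.5448]], 't': [0.4272, 0.2229, 0.9376]}
top {'fx': 538.2151, 'fy': 538.2151, 'cx': 321.9967, 'cy': 248.298, 'distortion': [-0.1315, 0.0, 0.0, 0.0, 0.0], 'R': [[0.0077, -0.9998, 0.0209], [-0.9902, -0.0105, -0.1395], [0.1397, -0.0196, -0.99]], 't': [0.0651, 0.5057, 1.0448]}
{'time': 0.1, 'joints': array([ 1.1495,  0.4179, -0.0103,  1.6141,  0.0047,  1.1107, -0.053 ]), 'qvel': array([-0.0001, -0.0017, -0.0013, -0.0014,  0.0012,  0.0013,  0.0008]), 'joint_torque': array([  0.001 , -86.5828,   0.6798, -43.5641,   0.0192,   0.005 ,
        -0.    ]), 'position': array([ 0.2316, -0.5802,  0.2307]), 'orientation': array([-3.0841, -0.5928,  0.0005]), 'ft_force': array([-0.2721, -0.6165,  0.0335]), 'torque': array([ 0.0182, -0.0172,  0.0091]), 'gripper_force': 0.0, 'width': 0.08552533639444658} 0.0187
```

View pics/scene0.png

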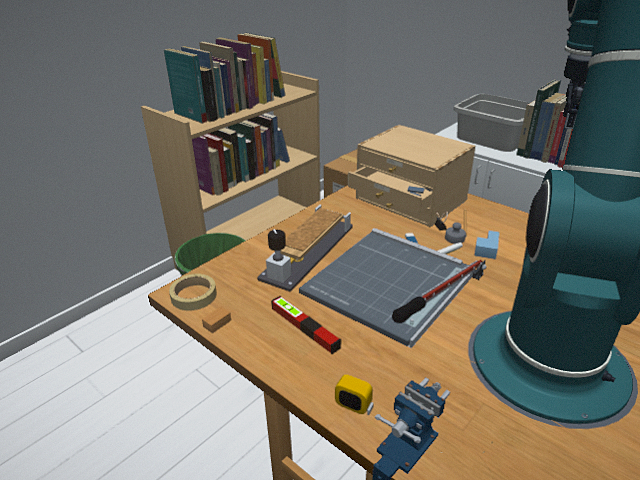

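View pics/top0.png

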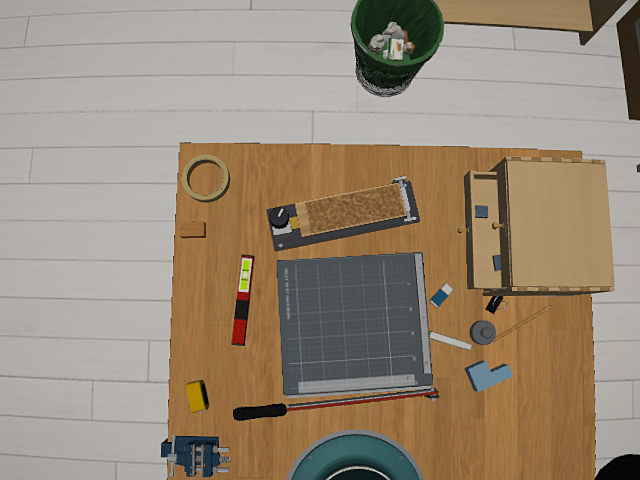

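The scene view shows the level (ends about (275,300) and (338,348)), knob (277,240) and deck (315,232). The top view shows the level from (248,256) to (238,345) with the vial at the far end, the knob at (279,217), and the cork from (300,215) to (405,205) with the hinge on the right.

```bash
python3 - <<'E'
from h import *
np.set_printoptions(precision=4,suppress=True)
I={};C={}
for n in('scene','top'):
    I[n]=cv2.imread(f'pics/{n}0.png');C[n]=env.camera_info(n)
def comp(m,seed):
    m=m.astype(np.uint8)
    n,l,st,ce=cv2.connectedComponentsWithStats(m); i=np.argmin([np.hypot(*(ce[k]-seed)) if st[k,4]>15 else 1e9 for k in range(1,n)])+1
    return l==i,ce[i],st[i]
rois={'level':{'scene':(265,290,350,355),'top':(225,250,260,350)},'knob':{'scene':(266,226,290,252),'top':(266,202,292,232)},'cork':{'scene':(270,200,355,260),'top':(290,175,415,245)}}
for n in I:
    hsv=cv2.cvtColor(I[n],cv2.COLOR_BGR2HSV); H,S,V=cv2.split(hsv)
    def r(m,k):
        x0,y0,x1,y1=rois[k][n]; z=np.zeros_like(m);z[y0:y1,x0:x1]=m[y0:y1,x0:x1];return z
    red=r(((H<6)|(H>174))&(S>150)&(V>60),'level'); yg=r((H>24)&(H<60)&(S>90)&(V>120),'level')
    for nm,m in(('red',red),('yg',yg)):
        m,c,st=comp(cv2.morphologyEx(m.astype(np.uint8),cv2.MORPH_CLOSE,np.ones((3,3))),np.array([(rois['level'][n][0]+rois['level'][n][2])/2,(rois['level'][n][1]+rois['level'][n][3])/2])) if nm=='yg' else (m,np.argwhere(m).mean(0)[::-1],m.sum())
        pts=np.argwhere(m)[:,::-1].astype(np.float32); print(n,nm,c,st,cv2.minAreaRect(pts),'\n',cv2.boxPoints(cv2.minAreaRect(pts)))
    k=r((V<45),'knob'); k,c,st=comp(k,np.array([278,239 if n=='scene' else 215])); print(n,'knob',c,st)
    ck=r((H>8)&(H<22)&(S>90)&(V>60)&(V<190),'cork'); ck=cv2.morphologyEx(ck.astype(np.uint8),cv2.MORPH_OPEN,np.ones((3,3)))
    print(n,'cork',ck.sum())
    x0,y0,x1,y1=rois['cork'][n]
    cv2.imwrite(f'pics/c_{n}.png',cv2.resize(I[n][180:360,200:430] if n=='scene' else I[n][165:350,220:430],None,fx=3.2,fy=3.2,interpolation=cv2.INTER_CUBIC))
a=cv2.imread('pics/c_scene.png');b=cv2.imread('pics/c_top.png');print(a.shape,b.shape)
E
```

```text
scene red [309.7071 327.9132] 553 ((303.9800109863281, 322.3599853515625), (75.99998474121094, 15.399998664855957), 36.869895935058594) 
 [[268.96 305.72]
 [278.2  293.4 ]
 [339.   339.  ]
 [329.76 351.32]]
scene yg [287.9725 306.5229] [277 299  23  16 109] ((287.9783935546875, 306.52972412109375), (24.262083053588867, 5.293546199798584), 36.02737808227539) 
 [[276.6108 301.5351]
 [279.7243 297.2541]
 [299.346  311.5243]
 [296.2325 315.8054]]
scene knob [276.2542 240.4792] [268 230  17  20 240]
scene cork 1909
top red [240.6107 316.5268] 429 ((242.17405700683594, 299.5204772949219), (11.800966262817383, 87.10514831542969), 6.709836959838867) 
 [[231.2253 342.0853]
 [241.4027 255.5768]
 [253.1228 256.9556]
 [242.9454 343.4642]]
top yg [244.7877 274.7318] [240 260  10  30 179] ((244.84129333496094, 274.5989685058594), (6.8352131843566895, 29.50241470336914), 6.709836959838867) 
 [[239.7235 288.8498]
 [243.1707 259.5495]
 [249.959  260.3481]
 [246.5119 289.6485]]
top knob [278.5509 217.0898] [269 207  20  21 167]
top cork 6992
(576, 736, 3) (592, 672, 3)
```

View pics/c_scene.png

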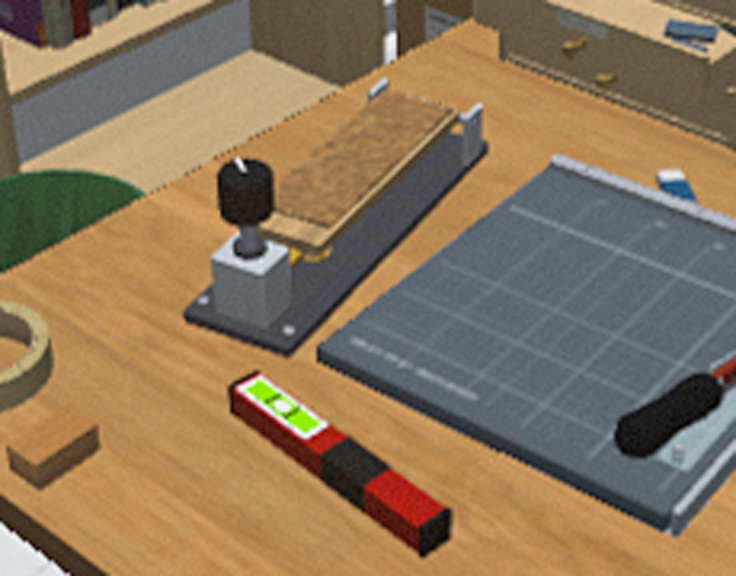

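View pics/c_top.png

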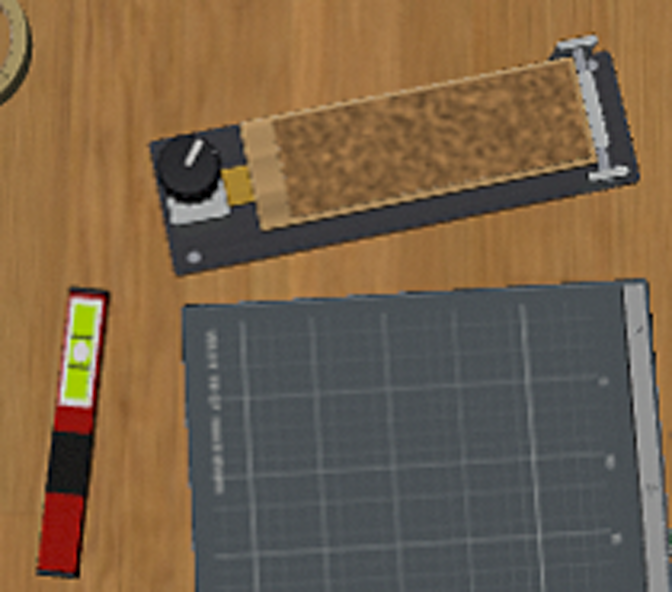

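The crops show the cork corners in the top view (about (275,119),(287,222),(593,160),(575,62) in the crop) and their matches in the scene. The bubble is visible in the vial, and the knob's white mark is at about (192,152).

```bash
python3 - <<'E'
from h import *
np.set_printoptions(precision=4,suppress=True)
s=env.camera_info('scene');t=env.camera_info('top')
S=lambda a:np.array(a)/3.2+[200,180]
T=lambda a:np.array(a)/3.2+[220,165]
P={'vial':((288,306.5),(244.8,274.7)),'patch':(S((353,461)),T((71,463))),'knobtop':(S((245,175)),T((190,164))),
'ckKnobNear':(S((312,226)),T((287,222))),'ckKnobFar':(S((262,207)),T((275,119))),'ckHingeNear':(S((452,115)),T((593,160))),'ckHingeFar':(S((402,93)),T((575,62)))}
for k,(a,b) in P.items(): print(k,*tri(s,a,t,b), 'top plane',plane(t,b,{'v':.024,'p':.024,'k':.127,'c':.064}[k[0]]))
for e in((90,291),(56,576)): print('end',plane(t,T(e),.024))
w=env.camera_info('wrist');o=env.observe()
R=Ro.from_rotvec(o['orientation']).as_matrix(); print(R)
print('wrist cam in tool:',R.T@(-np.array(w['R']).T@w['t']-o['position']),'\n',(np.array(w['R'])@R).T,w['fx'])
E
```

```text
vial [0.4517 0.2248 0.0236] 0.0008886235647660709 top plane [0.4513 0.2245 0.024 ]
patch [0.3828 0.2299 0.0199] 0.004245570730774409 top plane [0.3811 0.228  0.024 ]
knobtop [0.5525 0.1514 0.1209] 0.0006372592989666853 top plane [0.551  0.1508 0.127 ]
ckKnobNear [0.5343 0.0991 0.0597] 0.013809099432787795 top plane [0.5282 0.0946 0.064 ]
ckKnobFar [0.5939 0.1019 0.0527] 0.0031755723711864633 top plane [0.5926 0.1028 0.064 ]
ckHingeNear [ 0.5739 -0.0958  0.0492] 0.003741172462145755 top plane [ 0.5693 -0.0943  0.064 ]
ckHingeFar [ 0.6304 -0.0892  0.0523] 0.01070751179995659 top plane [ 0.6317 -0.0841  0.064 ]
end [0.4894 0.2188 0.024 ]
end [0.311  0.2357 0.024 ]
[[ 0.9287  0.3707 -0.0005]
 [ 0.3707 -0.9287  0.001 ]
 [-0.0001 -0.0011 -1.    ]]
wrist cam in tool: [ 0.0816  0.0005 -0.1421] 
 [[ 0.0006 -0.9478 -0.3189]
 [ 1.      0.0004  0.0007]
 [-0.0005 -0.3189  0.9478]] 339.8627032140914
```

{"fn": "move_arm", "kwargs": {"rows": [{"offset": [2.64, -2.35, -1]}, {"offset": [2.64, -2.35, -1]}, {"offset": [2.64, -2.35, -1]}, {"offset": [2.64, -2.35, -1]}, {"offset": [2.64, -2.35, -1]}, {"offset": [2.64, -2.35, -1]}, {"offset": [2.64, -2.35, -1]}, {"offset": [2.64, -2.35, -1]}, {"offset": [2.64, -2.35, -1]}, {"offset": [2.64, -2.35, -1]}, {"offset": [2.64, -2.35, -1]}, {"offset": [2.64, -2.35, -1]}]}}

```text
invalid input at $.rows[0]: expected keys turn, offset, fingers
```

```bash
cat >> h.py <<'E'
def to(p,yaw=None):
    o=env.observe();R=Ro.from_rotvec(o['orientation']).as_matrix()
    y0=np.degrees(np.arctan2(R[1,0],R[0,0]))
    print('t',round(o['time'],2),'pos',np.round(o['position'],4),'yaw',round(y0,2),'zax',np.round(R[:,2],4),'q',np.round(o['joints'],2),'F',np.round(o['ft_force'],1),'w',round(o['width'],4),round(o['gripper_force'],1))
    for q in np.atleast_2d(p): print('tool offset cm',np.round(R.T@(np.array(q)-o['position'])*100,2),'tool z turn',None if yaw is None else round(-(yaw-y0),1))
E
python3 -c "
from h import *
to([.382,.1,.3],-5.4);to([.38,.228,.25],-5.4)"
```

```text
t 0.1 pos [ 0.2316 -0.5802  0.2307] yaw 21.76 zax [-5.e-04  1.e-03 -1.e+00] q [ 1.15  0.42 -0.01  1.61  0.    1.11 -0.05] F [-0.3 -0.6  0. ] w 0.0855 0.0
tool offset cm [ 39.19 -57.6   -6.87] tool z turn 27.2
t 0.1 pos [ 0.2316 -0.5802  0.2307] yaw 21.76 zax [-5.e-04  1.e-03 -1.e+00] q [ 1.15  0.42 -0.01  1.61  0.    1.11 -0.05] F [-0.3 -0.6  0. ] w 0.0855 0.0
tool offset cm [ 43.75 -69.56  -1.86] tool z turn 27.2
```

{"fn": "move_arm", "kwargs": {"rows": [{"turn": [0, 0, 0], "offset": [2.64, -2.35, -1], "fingers": 8.5}, {"turn": [0, 0, 0], "offset": [2.64, -2.35, -1], "fingers": 8.5}, {"turn": [0, 0, 0], "offset": [2.64, -2.35, -1], "fingers": 8.5}, {"turn": [0, 0, 0], "offset": [2.64, -2.35, -1], "fingers": 8.5}, {"turn": [0, 0, 0], "offset": [2.64, -2.35, -1], "fingers": 8.5}, {"turn": [0, 0, 0], "offset": [2.64, -2.35, -1], "fingers": 8.5}, {"turn": [0, 0, 0], "offset": [2.64, -2.35, -1], "fingers": 8.5}, {"turn": [0, 0, 0], "offset": [2.64, -2.35, -1], "fingers": 8.5}, {"turn": [0, 0, 0], "offset": [2.64, -2.35, -1], "fingers": 8.5}, {"turn": [0, 0, 0], "offset": [2.64, -2.35, -1], "fingers": 8.5}, {"turn": [0, 0, 0], "offset": [2.64, -2.35, -1], "fingers": 8.5}, {"turn": [0, 0, 0], "offset": [2.64, -2.35, -1], "fingers": 8.5}]}}

```text
time: 1.1
position: [0.4216, -0.1993, 0.3517]
orientation: [3.085, 0.593, -0.0]
ft_force: [0.5, 0.1, -0.1]
width: 0.0848
gripper_force: 0.0
```

```bash
python3 -c "
from h import *
to([[.4,.1,.25],[.37,.228,.2]],-5.4)"
```

```text
t 1.1 pos [ 0.4216 -0.1993  0.3517] yaw 21.76 zax [-3.e-04 -1.e-04 -1.e+00] q [ 0.67  0.04 -0.3   1.82  0.01  1.29 -0.83] F [ 0.5  0.1 -0.1] w 0.0848 0.0
tool offset cm [  9.09 -28.6   10.17] tool z turn 27.2
tool offset cm [ 11.05 -41.6   15.17] tool z turn 27.2
```

{"fn": "move_arm", "kwargs": {"rows": [{"turn": [0, 0, 0], "offset": [0.92, -3.47, 1], "fingers": 8.5}, {"turn": [0, 0, 0], "offset": [0.92, -3.47, 1], "fingers": 8.5}, {"turn": [0, 0, 0], "offset": [0.92, -3.47, 1], "fingers": 8.5}, {"turn": [0, 0, 0], "offset": [0.92, -3.47, 1], "fingers": 8.5}, {"turn": [0, 0, 0], "offset": [0.92, -3.47, 1], "fingers": 8.5}, {"turn": [0, 0, 0], "offset": [0.92, -3.47, 1], "fingers": 8.5}, {"turn": [0, 0, 0], "offset": [0.92, -3.47, 1], "fingers": 8.5}, {"turn": [0, 0, 0], "offset": [0.92, -3.47, 1], "fingers": 8.5}, {"turn": [0, 0, 0], "offset": [0.92, -3.47, 1], "fingers": 8.5}, {"turn": [0, 0, 0], "offset": [0.92, -3.47, 1], "fingers": 8.5}, {"turn": [0, 0, 0], "offset": [0.92, -3.47, 1], "fingers": 8.5}, {"turn": [0, 0, 0], "offset": [0.92, -3.47, 1], "fingers": 8.5}]}}

```text
time: 2.1
position: [0.3689, 0.2281, 0.231]
orientation: [-3.085, -0.592, -0.001]
ft_force: [2.1, -1.2, 0.4]
width: 0.0851
gripper_force: 0.0
```

{"fn": "move_arm", "kwargs": {"rows": [{"turn": [0, 0, 6.8], "offset": [0, 0, 0], "fingers": 8.5}, {"turn": [0, 0, 6.8], "offset": [0, 0, 0], "fingers": 8.5}, {"turn": [0, 0, 6.8], "offset": [0, 0, 0], "fingers": 8.5}, {"turn": [0, 0, 6.8], "offset": [0, 0, 0], "fingers": 8.5}, {"turn": [0, 0, 0], "offset": [0, 0, 0], "fingers": 8.5}]}}

```text
time: 2.52
position: [0.3694, 0.2265, 0.2311]
orientation: [3.137, -0.159, -0.001]
ft_force: [1.1, -0.5, -0.1]
width: 0.0849
gripper_force: 0.0
```

```bash
python3 -c "
from h import *
im,ci=save('wrist','pics/w1.png')
to([[.382,.228,.15],[.382,.228,.006]],-5.4)
print(proj(ci,[.382,.228,.024]),proj(ci,[.4515,.2247,.024]))
"
```

```text
t 2.57 pos [0.3694 0.2266 0.2312] yaw -5.33 zax [-3.e-04 -1.e-04 -1.e+00] q [ 0.12  0.12 -0.78  2.04  0.1   1.02 -2.38] F [0.2 0.4 0.1] w 0.085 0.0
tool offset cm [ 1.25 -0.26  8.12] tool z turn 0.1
tool offset cm [ 1.25 -0.26 22.52] tool z turn 0.1
[316.09478167 202.34041878] [312.10264086 132.34002568]
```

View pics/w1.png

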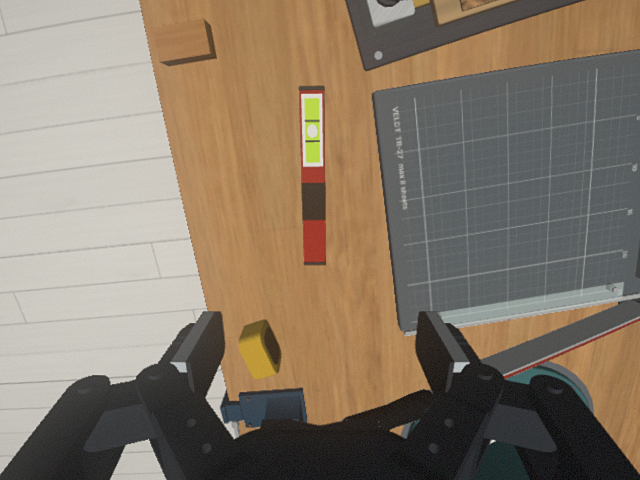

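The wrist view shows the patch at about (313.5,201.5), the vial centre at (312.5,130), and the level's ends at (312,87) and (314.5,264). This matches the projections.

```bash
python3 -c "
from h import *
ci=env.camera_info('wrist')
a=plane(ci,(312,87),.024);b=plane(ci,(314.5,264),.024);p=plane(ci,(313.5,201.5),.024);v=plane(ci,(312.5,130),.024)
print(a,b,p,v,np.linalg.norm(a-b),np.degrees(np.arctan2(*(a-b)[1::-1])))
t=env.camera_info('top')
print('two-view', tri(ci,(312.5,130),t,(244.8,274.7)))
to([[p[0],p[1],.15],[p[0],p[1],.006]],np.degrees(np.arctan2(*(a-b)[1::-1])))
"
```

```text
[0.49249521 0.22141661 0.024     ] [0.31364592 0.23644822 0.024     ] [0.38315847 0.23071209 0.024     ] [0.45370661 0.22476949 0.024     ] 0.17947985184426238 -4.804205650063083
two-view (array([0.4531223 , 0.22553548, 0.01119724]), np.float64(0.0017404546645395007))
t 2.57 pos [0.3694 0.2266 0.2312] yaw -5.33 zax [-3.e-04 -1.e-04 -1.e+00] q [ 0.12  0.12 -0.78  2.04  0.1   1.02 -2.38] F [0.2 0.4 0.1] w 0.085 0.0
tool offset cm [ 1.34 -0.54  8.12] tool z turn -0.5
tool offset cm [ 1.34 -0.54 22.52] tool z turn -0.5
```

{"fn": "move_arm", "kwargs": {"rows": [{"turn": [0, 0, -0.5], "offset": [0.67, -0.27, 2], "fingers": 6}, {"turn": [0, 0, 0], "offset": [0.67, -0.27, 3], "fingers": 6}, {"turn": [0, 0, 0], "offset": [0, 0, 4], "fingers": 6}, {"turn": [0, 0, 0], "offset": [0, 0, 4], "fingers": 6}, {"turn": [0, 0, 0], "offset": [0, 0, 4], "fingers": 6}, {"turn": [0, 0, 0], "offset": [0, 0, 3], "fingers": 6}, {"turn": [0, 0, 0], "offset": [0, 0, 1.7], "fingers": 6}, {"turn": [0, 0, 0], "offset": [0, 0, 1], "fingers": 6}, {"turn": [0, 0, 0], "offset": [0, 0, 0], "fingers": 6}]}}

```text
time: 3.32
position: [0.3825, 0.2305, 0.0029]
orientation: [3.138, -0.13, -0.004]
ft_force: [-1.9, -0.4, 0.1]
width: 0.0605
gripper_force: 0.0
```

{"fn": "move_arm", "kwargs": {"rows": [{"turn": [0, 0, 0], "offset": [0, 0, 0], "fingers": 0}, {"turn": [0, 0, 0], "offset": [0, 0, 0], "fingers": 0}, {"turn": [0, 0, 0], "offset": [0, 0, 0], "fingers": 0}, {"turn": [0, 0, 0], "offset": [0, 0, 0], "fingers": 0}, {"turn": [0, 0, 0], "offset": [0, 0, 0], "fingers": 0}, {"turn": [0, 0, 0], "offset": [0, 0, 0], "fingers": 0}], "squeeze": 40}}

```text
time: 3.82
position: [0.3842, 0.231, 0.0056]
orientation: [-3.138, 0.135, -0.003]
ft_force: [-1.9, -0.6, 11.7]
width: 0.0232
gripper_force: 38.9
```

```bash
python3 -c "
from h import *
to([[.4,.228,.2]],101.5)
"
```

```text
t 3.82 pos [0.3842 0.231  0.0056] yaw -4.93 zax [ 2.1e-03  8.0e-04 -1.0e+00] q [-0.15  0.55 -0.54  2.17  0.54  0.55 -2.75] F [-1.9 -0.6 11.7] w 0.0232 38.9
tool offset cm [  1.64   0.15 -19.43] tool z turn -106.4
```

{"fn": "move_arm", "kwargs": {"rows": [{"turn": [0, 0, 0], "offset": [0, 0, -1], "fingers": 0}, {"turn": [0, 0, 0], "offset": [0, 0, -2.5], "fingers": 0}, {"turn": [0, 0, 0], "offset": [0.8, 0, -4], "fingers": 0}, {"turn": [0, 0, 0], "offset": [0.8, 0, -4], "fingers": 0}, {"turn": [0, 0, 0], "offset": [0.8, 0, -4], "fingers": 0}, {"turn": [0, 0, -5], "offset": [0, 0, -3], "fingers": 0}, {"turn": [0, 0, -7], "offset": [0, 0, 0], "fingers": 0}, {"turn": [0, 0, -7], "offset": [0, 0, 0], "fingers": 0}, {"turn": [0, 0, -7], "offset": [0, 0, 0], "fingers": 0}, {"turn": [0, 0, -7], "offset": [0, 0, 0], "fingers": 0}, {"turn": [0, 0, -7], "offset": [0, 0, 0], "fingers": 0}, {"turn": [0, 0, -7], "offset": [0, 0, 0], "fingers": 0}]}}

```text
time: 4.82
position: [0.407, 0.2284, 0.1903]
orientation: [2.928, 1.137, 0.001]
ft_force: [0.2, -0.3, -2.1]
width: 0.023
gripper_force: 40.5
```

{"fn": "move_arm", "kwargs": {"rows": [{"turn": [0, 0, -7], "offset": [0, 0, 0], "fingers": 0}, {"turn": [0, 0, -7], "offset": [0, 0, 0], "fingers": 0}, {"turn": [0, 0, -7], "offset": [0, 0, 0], "fingers": 0}, {"turn": [0, 0, -7], "offset": [0, 0, 0], "fingers": 0}, {"turn": [0, 0, -7], "offset": [0, 0, 0], "fingers": 0}, {"turn": [0, 0, -7], "offset": [0, 0, 0], "fingers": 0}, {"turn": [0, 0, -7], "offset": [0, 0, 0], "fingers": 0}, {"turn": [0, 0, -5], "offset": [0, 0, 0], "fingers": 0}, {"turn": [0, 0, -5], "offset": [0, 0, 0], "fingers": 0}, {"turn": [0, 0, 0], "offset": [0, 0, 0], "fingers": 0}]}}

```text
time: 5.65
position: [0.4071, 0.2283, 0.19]
orientation: [1.991, 2.43, -0.0]
ft_force: [-0.6, -1.1, -2.4]
width: 0.023
gripper_force: 40.5
```

```bash
python3 -c "
from h import *
to([[.52,.02,.2],[.5844,-.015,.11]],101.6)
"
```

```text
t 5.65 pos [0.4071 0.2283 0.19  ] yaw 101.33 zax [ 3.e-04 -4.e-04 -1.e+00] q [ 0.39  0.38 -1.15  2.01  0.42  1.01 -0.76] F [-0.6 -1.1 -2.4] w 0.023 40.5
tool offset cm [-22.65   6.97  -0.98] tool z turn -0.3
tool offset cm [-27.34  12.6    8.02] tool z turn -0.3
```

{"fn": "move_arm", "kwargs": {"rows": [{"turn": [0, 0, 0], "offset": [-3.4, 1.57, 0], "fingers": 0}, {"turn": [0, 0, 0], "offset": [-3.4, 1.57, 0], "fingers": 0}, {"turn": [0, 0, 0], "offset": [-3.4, 1.57, 0], "fingers": 0}, {"turn": [0, 0, 0], "offset": [-3.4, 1.57, 0], "fingers": 0}, {"turn": [0, 0, 0], "offset": [-3.4, 1.57, 0], "fingers": 0}, {"turn": [0, 0, 0], "offset": [-3.4, 1.57, 0], "fingers": 0}, {"turn": [0, 0, 0], "offset": [-3.4, 1.57, 0], "fingers": 0}, {"turn": [0, 0, 0], "offset": [-3.5, 1.57, 0], "fingers": 0}, {"turn": [0, 0, 0], "offset": [0, 0, 0], "fingers": 0}, {"turn": [0, 0, 0], "offset": [0, 0, 0], "fingers": 0}]}}

```text
time: 6.48
position: [0.5834, -0.0172, 0.1895]
orientation: [-2.004, -2.419, -0.0]
ft_force: [-0.1, 1.5, -2.1]
width: 0.0228
gripper_force: 40.5
```

```bash
python3 -c "
from h import *
im,ci=save('wrist','pics/w2.png')
to([[.5844,-.015,.11]],101.6)
for P in ([.528,.0946,.064],[.5926,.1028,.064],[.551,.1508,.127],[.569,-.094,.064]): print(proj(ci,P))
"
```

```text
t 6.53 pos [ 0.5827 -0.0154  0.1897] yaw 100.88 zax [-2.e-04  4.e-04 -1.e+00] q [ 0.71  0.58 -1.    1.74  0.54  1.12 -0.27] F [ 0.2  0.5 -1.8] w 0.0233 40.5
tool offset cm [0.01 0.17 7.97] tool z turn -0.7
[273.35271343  76.36442566]
[363.54456086  82.30575233]
[319.0964651  -51.11307566]
[288.10981701 314.2177231 ]
```

View pics/w2.png

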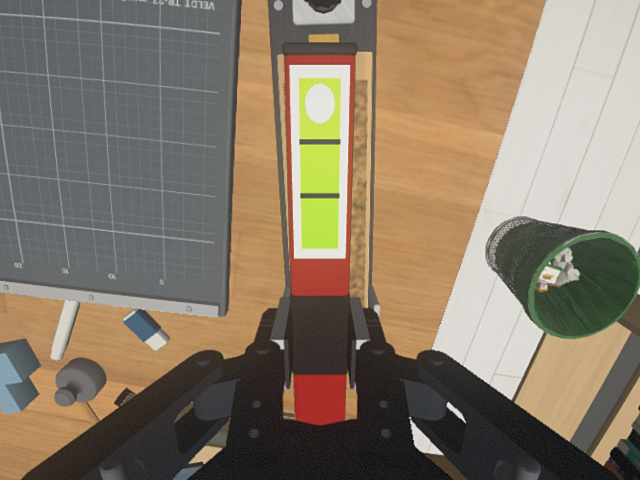

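The wrist view shows the level held over the deck. The vial is in clear view, with its lines at rows 141 and 195 and the bubble at row 103, and the deck is roughly centred beneath.

{"fn": "move_arm", "kwargs": {"rows": [{"turn": [0, 0, -0.7], "offset": [0, 0.17, 2], "fingers": 0}, {"turn": [0, 0, 0], "offset": [0, 0, 3], "fingers": 0}, {"turn": [0, 0, 0], "offset": [0, 0, 3], "fingers": 0}, {"turn": [0, 0, 0], "offset": [0, 0, 2], "fingers": 0}, {"turn": [0, 0, 0], "offset": [0, 0, 1], "fingers": 0}, {"turn": [0, 0, 0], "offset": [0, 0, 0.4], "fingers": 0}, {"turn": [0, 0, 0], "offset": [0, 0, 0.3], "fingers": 0}, {"turn": [0, 0, 0], "offset": [0, 0, 0], "fingers": 0}, {"turn": [0, 0, 0], "offset": [0, 0, 0], "fingers": 0}]}}

```text
time: 7.28
position: [0.5851, -0.0147, 0.0735]
orientation: [1.982, 2.436, 0.001]
ft_force: [0.4, 0.4, -1.2]
width: 0.023
gripper_force: 40.4
```

{"fn": "move_arm", "kwargs": {"rows": [{"turn": [0, 0, 0], "offset": [0, 0, 0.2], "fingers": 0}, {"turn": [0, 0, 0], "offset": [0, 0, 0.2], "fingers": 0}, {"turn": [0, 0, 0], "offset": [0, 0, 0], "fingers": 0}, {"turn": [0, 0, 0], "offset": [0, 0, 0], "fingers": 0}]}}

```text
time: 7.62
position: [0.5846, -0.0149, 0.0683]
orientation: [-1.982, -2.437, 0.0]
ft_force: [0.2, 0.8, -1.9]
width: 0.0233
gripper_force: 40.4
```

{"fn": "move_arm", "kwargs": {"rows": [{"turn": [0, 0, 0], "offset": [0, 0, 0.1], "fingers": 0}, {"turn": [0, 0, 0], "offset": [0, 0, 0.1], "fingers": 0}, {"turn": [0, 0, 0], "offset": [0, 0, 0], "fingers": 0}, {"turn": [0, 0, 0], "offset": [0, 0, 0], "fingers": 0}]}}

```text
time: 7.95
position: [0.5846, -0.0148, 0.0663]
orientation: [-1.982, -2.437, -0.0]
ft_force: [-0.4, -0.7, -0.3]
width: 0.0228
gripper_force: 40.5
```

{"fn": "move_arm", "kwargs": {"rows": [{"turn": [0, 0, 0], "offset": [0, 0, 0.1], "fingers": 0}, {"turn": [0, 0, 0], "offset": [0, 0, 0.1], "fingers": 0}, {"turn": [0, 0, 0], "offset": [0, 0, 0], "fingers": 0}, {"turn": [0, 0, 0], "offset": [0, 0, 0], "fingers": 0}]}}

```text
time: 8.28
position: [0.5847, -0.0145, 0.0646]
orientation: [1.982, 2.438, 0.0]
ft_force: [-1.4, 0.9, 6.0]
width: 0.0227
gripper_force: 41.7
```

{"fn": "move_arm", "kwargs": {"rows": [{"turn": [0, 0, 0], "offset": [0, 0, 0.1], "fingers": 0}, {"turn": [0, 0, 0], "offset": [0, 0, 0.1], "fingers": 0}, {"turn": [0, 0, 0], "offset": [0, 0, 0], "fingers": 0}, {"turn": [0, 0, 0], "offset": [0, 0, 0], "fingers": 0}]}}

```text
time: 8.62
position: [0.5847, -0.0138, 0.0628]
orientation: [-1.981, -2.438, -0.001]
ft_force: [-3.9, 4.3, 8.3]
width: 0.0229
gripper_force: 42.0
```

{"fn": "move_arm", "kwargs": {"rows": [{"turn": [0, 0, 0], "offset": [0, 0, -0.3], "fingers": 5}, {"turn": [0, 0, 0], "offset": [0, 0, 0], "fingers": 5}, {"turn": [0, 0, 0], "offset": [0, 0, 0], "fingers": 5}, {"turn": [0, 0, 0], "offset": [0, 0, 0], "fingers": 5}, {"turn": [0, 0, 0], "offset": [0, 0, -2], "fingers": 5}, {"turn": [0, 0, 0], "offset": [0, 0, -3], "fingers": 5}, {"turn": [0, 0, 0], "offset": [0, 0, -1.5], "fingers": 0}, {"turn": [0, 0, 0], "offset": [0, 0, 0], "fingers": 0}, {"turn": [0, 0, 0], "offset": [0, 0, 0], "fingers": 0}, {"turn": [0, 0, 0], "offset": [0, 0, 0], "fingers": 0}, {"turn": [0, 0, 0], "offset": [0, 0, 0], "fingers": 0}, {"turn": [0, 0, 0], "offset": [0, 0, 0], "fingers": 0}]}}

```text
time: 9.62
position: [0.5842, -0.0148, 0.1294]
orientation: [-1.981, -2.437, 0.001]
ft_force: [-0.2, 0.0, -0.1]
width: -0.0001
gripper_force: 0.0
```

```bash
python3 -c "
from h import *
im,ci=save('wrist','pics/w3.png')
to([[.5844,-.015,.09]],101.6)
"
```

```text
t 9.67 pos [ 0.5843 -0.0148  0.1296] yaw 101.76 zax [-1.1e-03  3.0e-04 -1.0e+00] q [ 0.67  0.66 -0.95  1.78  0.62  1.03 -0.31] F [-0.7  0.2 -0.1] w 0.0001 0.0
tool offset cm [-0.02  0.01  3.96] tool z turn 0.2
```

View pics/w3.png

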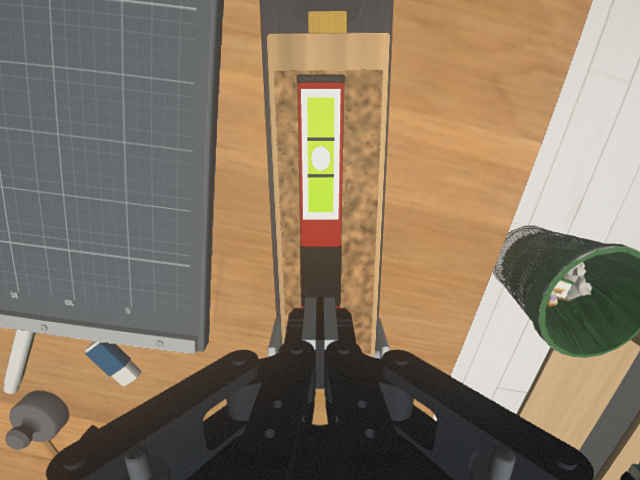

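The level lies on the cork near the middle, at column 321 against a cork centre of about 328. Its vial is in clear view, with lines at rows 139 and 176.

{"fn": "move_arm", "kwargs": {"rows": [{"turn": [0, 0, 0], "offset": [0, 0, 2], "fingers": 0}, {"turn": [0, 0, 0], "offset": [0, 0, 1.5], "fingers": 0}, {"turn": [0, 0, 0], "offset": [0, 0, 0.4], "fingers": 0}, {"turn": [0, 0, 0], "offset": [0, 0, 0.3], "fingers": 0}, {"turn": [0, 0, 0], "offset": [0, 0, 0.2], "fingers": 0}, {"turn": [0, 0, 0], "offset": [0, 0, 0], "fingers": 0}, {"turn": [0, 0, 0], "offset": [0, 0, 0], "fingers": 0}]}}

```text
time: 10.25
position: [0.5848, -0.0147, 0.0867]
orientation: [1.982, 2.437, 0.001]
ft_force: [0.2, -0.7, 0.5]
width: -0.0
gripper_force: 0.0
```

{"fn": "move_arm", "kwargs": {"rows": [{"turn": [0, 0, 0], "offset": [0, 0, 0.1], "fingers": 0}, {"turn": [0, 0, 0], "offset": [0, 0, 0.1], "fingers": 0}, {"turn": [0, 0, 0], "offset": [0, 0, 0], "fingers": 0}, {"turn": [0, 0, 0], "offset": [0, 0, 0], "fingers": 0}]}}

```text
time: 10.58
position: [0.5846, -0.0149, 0.0844]
orientation: [1.982, 2.437, 0.0]
ft_force: [-0.2, -0.2, 0.8]
width: -0.0004
gripper_force: 0.0
```

{"fn": "move_arm", "kwargs": {"rows": [{"turn": [0, 0, 0], "offset": [0, 0, 0.1], "fingers": 0}, {"turn": [0, 0, 0], "offset": [0, 0, 0.1], "fingers": 0}, {"turn": [0, 0, 0], "offset": [0, 0, 0], "fingers": 0}, {"turn": [0, 0, 0], "offset": [0, 0, 0], "fingers": 0}]}}

```text
time: 10.92
position: [0.5846, -0.0146, 0.0823]
orientation: [-1.982, -2.437, -0.0]
ft_force: [-0.7, 1.3, 1.5]
width: -0.0002
gripper_force: 1.3
```

{"fn": "move_arm", "kwargs": {"rows": [{"turn": [0, 0, 0], "offset": [0, 0, 0.1], "fingers": 0}, {"turn": [0, 0, 0], "offset": [0, 0, 0.1], "fingers": 0}, {"turn": [0, 0, 0], "offset": [0, 0, 0], "fingers": 0}, {"turn": [0, 0, 0], "offset": [0, 0, 0], "fingers": 0}]}}

```text
time: 11.25
position: [0.5848, -0.0144, 0.0806]
orientation: [1.982, 2.438, 0.001]
ft_force: [-2.4, 2.8, 7.8]
width: -0.0
gripper_force: 4.1
```

{"fn": "move_arm", "kwargs": {"rows": [{"turn": [0, 0, 0], "offset": [0, 0, 0.1], "fingers": 0}, {"turn": [0, 0, 0], "offset": [0, 0, 0], "fingers": 0}, {"turn": [0, 0, 0], "offset": [0, 0, 0], "fingers": 0}, {"turn": [0, 0, 0], "offset": [0, 0, 0], "fingers": 0}, {"turn": [0, 0, 0], "offset": [0, 0, 0], "fingers": 0}, {"turn": [0, 0, 0], "offset": [0, 0, 0], "fingers": 0}, {"turn": [0, 0, 0], "offset": [0, 0, 0], "fingers": 0}, {"turn": [0, 0, 0], "offset": [0, 0, 0], "fingers": 0}, {"turn": [0, 0, 0], "offset": [0, 0, 0], "fingers": 0}, {"turn": [0, 0, 0], "offset": [0, 0, 0], "fingers": 0}, {"turn": [0, 0, 0], "offset": [0, 0, 0], "fingers": 0}, {"turn": [0, 0, 0], "offset": [0, 0, 0], "fingers": 0}]}}

```text
time: 12.25
position: [0.585, -0.0142, 0.0801]
orientation: [1.981, 2.437, 0.001]
ft_force: [-3.1, 2.9, 15.9]
width: 0.0
gripper_force: 7.7
```

{"fn": "move_arm", "kwargs": {"rows": [{"turn": [0, 0, 0], "offset": [0, 0, 0], "fingers": 0}, {"turn": [0, 0, 0], "offset": [0, 0, 0], "fingers": 0}, {"turn": [0, 0, 0], "offset": [0, 0, 0], "fingers": 0}, {"turn": [0, 0, 0], "offset": [0, 0, 0], "fingers": 0}, {"turn": [0, 0, 0], "offset": [0, 0, 0], "fingers": 0}, {"turn": [0, 0, 0], "offset": [0, 0, 0], "fingers": 0}, {"turn": [0, 0, 0], "offset": [0, 0, 0], "fingers": 0}, {"turn": [0, 0, 0], "offset": [0, 0, 0], "fingers": 0}]}}

```text
time: 12.92
position: [0.585, -0.0142, 0.0801]
orientation: [1.981, 2.437, 0.002]
ft_force: [-3.5, 3.1, 14.8]
width: -0.0002
gripper_force: 7.7
```

```bash
cat > bub.py <<'E'
from h import *
import sys
def bubble(f):
    im,ci=save('wrist',f)
    hsv=cv2.cvtColor(im,cv2.COLOR_RGB2HSV); H,S,V=cv2.split(hsv)
    m=((H>24)&(H<55)&(S>120)&(V>90)).astype(np.uint8)
    n,l,st,ce=cv2.connectedComponentsWithStats(cv2.morphologyEx(m,cv2.MORPH_CLOSE,np.ones((9,3),np.uint8)))
    i=1+np.argmax(st[1:,4]); x,y,w,h=st[i,:4]
    box=np.s_[y:y+h,x+w//5:x+w-w//5]
    g=V[box];s=S[box]
    wm=((s<70)&(V[box]>150)).sum(1); rows=np.arange(h)
    b=(wm*rows).sum()/max(wm.sum(),1)
    dk=(g<100).sum(1)>0.7*g.shape[1]; nl,ll=cv2.connectedComponents(dk.astype(np.uint8)[:,None])
    lines=[rows[ll[:,0]==k].mean() for k in range(1,nl)]
    print('vial',x,y,w,h,'bubble row',round(b+y,1),'lines',[round(q+y,1) for q in lines])
    if len(lines)>=2:
        a,c=lines[0],lines[-1]; print('bubble mm (+ = level +x)',round(-(b-(a+c)/2)/((c-a)/2)*9.5,2))
    v=im[max(y-40,0):y+h+60,x-60:x+w+60]; cv2.imwrite(f.replace('.png','c.png'),cv2.resize(v,None,fx=2,fy=2)[:,:,::-1])
bubble(sys.argv[1]); to([.551,.151,.15])
E
python3 bub.py pics/b1.png
```

```text
vial 303 85 35 146 bubble row 205.2 lines [np.float64(137.5), np.float64(184.0)]
bubble mm (+ = level +x) -18.18
t 12.97 pos [ 0.585  -0.0142  0.0801] yaw 101.79 zax [ 1.1e-03  4.0e-04 -1.0e+00] q [ 0.63  0.72 -0.9   1.81  0.68  0.96 -0.36] F [-3.1  4.5 15. ] w -0.0001 7.7
tool offset cm [16.87  0.05 -6.99] tool z turn None
```

View pics/b1c.png

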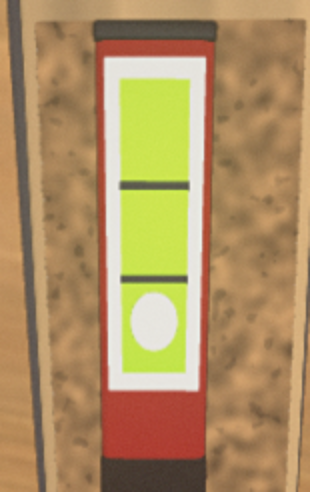

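The crop shows the bubble below the lower line, at about -18 mm, so the knob end is low. The knob needs about +1.14 rad. Next I lift and locate the knob.

{"fn": "move_arm", "kwargs": {"rows": [{"turn": [0, 0, 0], "offset": [0, 0, -1], "fingers": 0}, {"turn": [0, 0, 0], "offset": [0, 0, -3], "fingers": 0}, {"turn": [0, 0, 0], "offset": [0, 0, -4], "fingers": 6}, {"turn": [0, 0, 0], "offset": [1, 0, -3.5], "fingers": 6}, {"turn": [0, 0, 0], "offset": [3, 0, -1], "fingers": 6}, {"turn": [0, 0, 0], "offset": [3, 0, 0], "fingers": 6}, {"turn": [0, 0, 0], "offset": [0, 0, 0], "fingers": 6}, {"turn": [0, 0, 0], "offset": [0, 0, 0], "fingers": 6}]}}

```text
time: 13.63
position: [0.57, 0.0548, 0.2047]
orientation: [1.979, 2.439, -0.0]
ft_force: [0.1, -0.7, -0.4]
width: 0.0603
gripper_force: 0.0
```

```bash
cat > kn.py <<'E'
from h import *
import sys,json
im,ci=save('wrist',sys.argv[1]); V=im.max(2)
e=proj(ci,[.551,.151,.127]); print('expect',e)
m=((V<50)).astype(np.uint8); m[330:]=0
n,l,st,ce=cv2.connectedComponentsWithStats(m)
for i in range(1,n):
    if st[i,4]>300: print(st[i],ce[i])
json.dump({k:np.array(v).tolist() for k,v in ci.items()},open(sys.argv[1]+'.json','w'))
to([.551,.151,.15])
E
python3 kn.py pics/k1.png
```

```text
expect [322.2156157  103.42687109]
t 13.68 pos [0.5702 0.0535 0.2043] yaw 101.8 zax [-2.e-04 -7.e-04 -1.e+00] q [ 0.62  0.55 -1.03  1.75  0.52  1.14 -0.37] F [0.2 0.6 0.3] w 0.0599 0.0
tool offset cm [9.94 0.11 5.42] tool z turn None
```

View pics/k1.png

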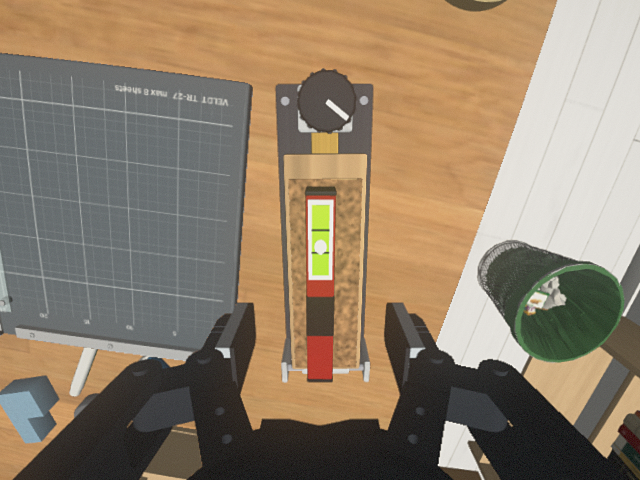

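The knob top centre is at (327,99) in the wrist view, and its white mark points lower right.

```bash
python3 -c "
from h import *
import json
ci=json.load(open('pics/k1.png.json')); t=env.camera_info('top')
print(plane(ci,(327,99),.127),tri(ci,(327,99),t,(279.4,216.2)))
p=plane(ci,(327,99),.127)
to([[p[0],p[1],.15],[p[0],p[1],.104]])"
```

```text
[0.55328761 0.15403528 0.127     ] (array([0.55305472, 0.15301926, 0.11864433]), np.float64(0.00354243963231749))
t 13.68 pos [0.5702 0.0535 0.2043] yaw 101.8 zax [-2.e-04 -7.e-04 -1.e+00] q [ 0.62  0.55 -1.03  1.75  0.52  1.14 -0.37] F [0.2 0.6 0.3] w 0.0599 0.0
tool offset cm [10.19  0.4   5.42] tool z turn None
tool offset cm [10.2   0.4  10.02] tool z turn None
```

{"fn": "move_arm", "kwargs": {"rows": [{"turn": [0, 0, 0], "offset": [3.4, 0.13, 0], "fingers": 6}, {"turn": [0, 0, 0], "offset": [3.4, 0.13, 0], "fingers": 6}, {"turn": [0, 0, 0], "offset": [3.4, 0.14, 1], "fingers": 6}, {"turn": [0, 0, 0], "offset": [0, 0, 3], "fingers": 6}, {"turn": [0, 0, 0], "offset": [0, 0, 3], "fingers": 6}, {"turn": [0, 0, 0], "offset": [0, 0, 2], "fingers": 6}, {"turn": [0, 0, 0], "offset": [0, 0, 0.8], "fingers": 6}, {"turn": [0, 0, 0], "offset": [0, 0, 0], "fingers": 6}]}}

```text
time: 14.35
position: [0.5529, 0.1532, 0.1046]
orientation: [-1.982, -2.435, 0.004]
ft_force: [-0.3, -0.0, 0.3]
width: 0.06
gripper_force: 0.0
```

{"fn": "move_arm", "kwargs": {"rows": [{"turn": [0, 0, 0], "offset": [0, 0, 0], "fingers": 0}, {"turn": [0, 0, 0], "offset": [0, 0, 0], "fingers": 0}, {"turn": [0, 0, 0], "offset": [0, 0, 0], "fingers": 0}, {"turn": [0, 0, 0], "offset": [0, 0, 0], "fingers": 0}, {"turn": [0, 0, 0], "offset": [0, 0, 0], "fingers": 0}], "squeeze": 30}}

```text
time: 14.77
position: [0.5535, 0.1541, 0.1078]
orientation: [1.982, 2.436, -0.001]
ft_force: [-8.4, -3.3, 9.9]
width: 0.0346
gripper_force: 29.1
```

```bash
python3 kn.py pics/k2.png
```

```text
expect [312.93118662 341.49172884]
t 14.82 pos [0.5534 0.1541 0.1078] yaw 101.74 zax [ 4.e-04 -8.e-04 -1.e+00] q [ 0.37  0.67 -0.94  1.82  0.64  0.99 -0.64] F [-6.9 -2.7 10.3] w 0.035 29.1
tool offset cm [-0.26 -0.3  -4.22] tool z turn None
```

{"fn": "move_arm", "kwargs": {"rows": [{"turn": [0, 0, 0], "offset": [0, -0.1, -0.1], "fingers": 0}, {"turn": [0, 0, -6.5], "offset": [0, 0, 0], "fingers": 0}, {"turn": [0, 0, -6.5], "offset": [0, 0, 0], "fingers": 0}, {"turn": [0, 0, -6.5], "offset": [0, 0, 0], "fingers": 0}, {"turn": [0, 0, -6.5], "offset": [0, 0, 0], "fingers": 0}, {"turn": [0, 0, -6.5], "offset": [0, 0, 0], "fingers": 0}, {"turn": [0, 0, -6.5], "offset": [0, 0, 0], "fingers": 0}, {"turn": [0, 0, -6.5], "offset": [0, 0, 0], "fingers": 0}, {"turn": [0, 0, -6.5], "offset": [0, 0, 0], "fingers": 0}, {"turn": [0, 0, -6.5], "offset": [0, 0, 0], "fingers": 0}, {"turn": [0, 0, -6.5], "offset": [0, 0, 0], "fingers": 0}, {"turn": [0, 0, 0], "offset": [0, 0, 0], "fingers": 0}]}}

```text
time: 15.82
position: [0.553, 0.1538, 0.1079]
orientation: [0.354, 3.121, 0.001]
ft_force: [1.6, -2.9, -1.2]
width: 0.0349
gripper_force: 36.6
```

{"fn": "move_arm", "kwargs": {"rows": [{"turn": [0, 0, 0], "offset": [0, 0, 0], "fingers": 0}, {"turn": [0, 0, 0], "offset": [0, 0, 0], "fingers": 0}]}}

```text
time: 15.98
position: [0.553, 0.1538, 0.1079]
orientation: [0.369, 3.119, -0.0]
ft_force: [1.8, -2.2, 2.3]
width: 0.0345
gripper_force: 36.8
```

```bash
python3 -c "
from h import *
to([.585,-.0145,.09])"
```

```text
t 15.98 pos [0.553  0.1538 0.1079] yaw 166.5 zax [ 1.e-03 -4.e-04 -1.e+00] q [ 0.49  0.8  -1.16  1.82  0.83  1.1   0.36] F [ 1.8 -2.2  2.3] w 0.0345 36.8
tool offset cm [ -7.04 -15.62   1.8 ] tool z turn None
```

{"fn": "move_arm", "kwargs": {"rows": [{"turn": [0, 0, 0], "offset": [0, 0, 0], "fingers": 6}, {"turn": [0, 0, 0], "offset": [0, 0, 0], "fingers": 6}, {"turn": [0, 0, 0], "offset": [0, 0, 0], "fingers": 6}, {"turn": [0, 0, 0], "offset": [0, 0, -3], "fingers": 6}, {"turn": [0, 0, 0], "offset": [0, 0, -3], "fingers": 6}, {"turn": [0, 0, 6.5], "offset": [0, 0, 0], "fingers": 0}, {"turn": [0, 0, 6.5], "offset": [0, 0, 0], "fingers": 0}, {"turn": [0, 0, 6.5], "offset": [0, 0, 0], "fingers": 0}, {"turn": [0, 0, 6.5], "offset": [0, 0, 0], "fingers": 0}, {"turn": [0, 0, 6.5], "offset": [0, 0, 0], "fingers": 0}, {"turn": [0, 0, 6.5], "offset": [0, 0, 0], "fingers": 0}, {"turn": [0, 0, 6.5], "offset": [0, 0, 0], "fingers": 0}]}}

```text
time: 16.98
position: [0.5524, 0.1544, 0.1674]
orientation: [1.549, 2.733, 0.0]
ft_force: [0.3, 1.5, 0.3]
width: -0.0002
gripper_force: 0.0
```

{"fn": "move_arm", "kwargs": {"rows": [{"turn": [0, 0, 6.5], "offset": [0, 0, 0], "fingers": 0}, {"turn": [0, 0, 6.5], "offset": [0, 0, 0], "fingers": 0}, {"turn": [0, 0, 6.5], "offset": [0, 0, 0], "fingers": 0}, {"turn": [0, 0, 0], "offset": [0, 0, 0], "fingers": 0}, {"turn": [0, 0, 0], "offset": [0, 0, 0], "fingers": 0}]}}

```text
time: 17.4
position: [0.5524, 0.1544, 0.1675]
orientation: [1.978, 2.44, -0.0]
ft_force: [-0.9, -0.5, 0.2]
width: 0.0002
gripper_force: 0.0
```

```bash
python3 -c "
from h import *
to([.585,-.0145,.09],101.7)"
```

```text
t 17.4 pos [0.5524 0.1544 0.1675] yaw 101.96 zax [ 3.e-04 -3.e-04 -1.e+00] q [ 0.4   0.58 -0.97  1.78  0.55  1.07 -0.56] F [-0.9 -0.5  0.2] w 0.0002 0.0
tool offset cm [-17.2   -0.31   7.75] tool z turn 0.3
```

{"fn": "move_arm", "kwargs": {"rows": [{"turn": [0, 0, 0.3], "offset": [-3.4, -0.06, 0], "fingers": 0}, {"turn": [0, 0, 0], "offset": [-3.4, -0.06, 0], "fingers": 0}, {"turn": [0, 0, 0], "offset": [-3.4, -0.06, 0], "fingers": 0}, {"turn": [0, 0, 0], "offset": [-3.5, -0.06, 1], "fingers": 0}, {"turn": [0, 0, 0], "offset": [-3.5, -0.06, 1], "fingers": 0}, {"turn": [0, 0, 0], "offset": [0, 0, 3], "fingers": 0}, {"turn": [0, 0, 0], "offset": [0, 0, 2], "fingers": 0}, {"turn": [0, 0, 0], "offset": [0, 0, 0.5], "fingers": 0}, {"turn": [0, 0, 0], "offset": [0, 0, 0.2], "fingers": 0}, {"turn": [0, 0, 0], "offset": [0, 0, 0], "fingers": 0}, {"turn": [0, 0, 0], "offset": [0, 0, 0], "fingers": 0}]}}

```text
time: 18.32
position: [0.5845, -0.0143, 0.0915]
orientation: [1.986, 2.433, 0.002]
ft_force: [0.2, -0.5, -0.3]
width: 0.0
gripper_force: 0.0
```

{"fn": "move_arm", "kwargs": {"rows": [{"turn": [0, 0, 0], "offset": [0, 0, 0.15], "fingers": 0}, {"turn": [0, 0, 0], "offset": [0, 0, 0.15], "fingers": 0}, {"turn": [0, 0, 0], "offset": [0, 0, 0], "fingers": 0}, {"turn": [0, 0, 0], "offset": [0, 0, 0], "fingers": 0}]}}

```text
time: 18.65
position: [0.5841, -0.0149, 0.0876]
orientation: [1.988, 2.432, 0.001]
ft_force: [0.3, 0.1, 0.9]
width: 0.0
gripper_force: 0.7
```

{"fn": "move_arm", "kwargs": {"rows": [{"turn": [0, 0, 0], "offset": [0, 0, 0.1], "fingers": 0}, {"turn": [0, 0, 0], "offset": [0, 0, 0.1], "fingers": 0}, {"turn": [0, 0, 0], "offset": [0, 0, 0], "fingers": 0}, {"turn": [0, 0, 0], "offset": [0, 0, 0], "fingers": 0}]}}

```text
time: 18.98
position: [0.5839, -0.0148, 0.0853]
orientation: [-1.988, -2.432, -0.0]
ft_force: [0.2, 1.9, 2.3]
width: -0.0
gripper_force: 1.2
```

{"fn": "move_arm", "kwargs": {"rows": [{"turn": [0, 0, 0], "offset": [0, 0, 0.15], "fingers": 0}, {"turn": [0, 0, 0], "offset": [0, 0, 0], "fingers": 0}, {"turn": [0, 0, 0], "offset": [0, 0, 0], "fingers": 0}, {"turn": [0, 0, 0], "offset": [0, 0, 0], "fingers": 0}]}}

```text
time: 19.32
position: [0.5841, -0.0146, 0.0841]
orientation: [1.988, 2.432, 0.001]
ft_force: [-0.6, 2.8, 9.3]
width: -0.0
gripper_force: 4.2
```

{"fn": "move_arm", "kwargs": {"rows": [{"turn": [0, 0, 0], "offset": [0, 0, 0.05], "fingers": 0}, {"turn": [0, 0, 0], "offset": [0, 0, 0], "fingers": 0}, {"turn": [0, 0, 0], "offset": [0, 0, 0], "fingers": 0}, {"turn": [0, 0, 0], "offset": [0, 0, 0], "fingers": 0}, {"turn": [0, 0, 0], "offset": [0, 0, 0], "fingers": 0}, {"turn": [0, 0, 0], "offset": [0, 0, 0], "fingers": 0}, {"turn": [0, 0, 0], "offset": [0, 0, 0], "fingers": 0}, {"turn": [0, 0, 0], "offset": [0, 0, 0], "fingers": 0}, {"turn": [0, 0, 0], "offset": [0, 0, 0], "fingers": 0}, {"turn": [0, 0, 0], "offset": [0, 0, 0], "fingers": 0}, {"turn": [0, 0, 0], "offset": [0, 0, 0], "fingers": 0}, {"turn": [0, 0, 0], "offset": [0, 0, 0], "fingers": 0}]}}

```text
time: 20.32
position: [0.5842, -0.0145, 0.0838]
orientation: [1.988, 2.432, 0.001]
ft_force: [-2.7, 3.0, 12.6]
width: 0.0
gripper_force: 6.1
```

{"fn": "move_arm", "kwargs": {"rows": [{"turn": [0, 0, 0], "offset": [0, 0, 0], "fingers": 0}, {"turn": [0, 0, 0], "offset": [0, 0, 0], "fingers": 0}, {"turn": [0, 0, 0], "offset": [0, 0, 0], "fingers": 0}, {"turn": [0, 0, 0], "offset": [0, 0, 0], "fingers": 0}, {"turn": [0, 0, 0], "offset": [0, 0, 0], "fingers": 0}, {"turn": [0, 0, 0], "offset": [0, 0, 0], "fingers": 0}, {"turn": [0, 0, 0], "offset": [0, 0, 0], "fingers": 0}, {"turn": [0, 0, 0], "offset": [0, 0, 0], "fingers": 0}, {"turn": [0, 0, 0], "offset": [0, 0, 0], "fingers": 0}, {"turn": [0, 0, 0], "offset": [0, 0, 0], "fingers": 0}, {"turn": [0, 0, 0], "offset": [0, 0, 0], "fingers": 0}, {"turn": [0, 0, 0], "offset": [0, 0, 0], "fingers": 0}]}}

```text
time: 21.32
position: [0.5842, -0.0145, 0.0839]
orientation: [1.988, 2.432, 0.001]
ft_force: [-2.1, 3.1, 12.2]
width: 0.0001
gripper_force: 6.1
```

```bash
python3 bub.py pics/b2.png
```

```text
vial 304 88 35 148 bubble row 165.9 lines [np.float64(142.0), np.float64(189.0)]
bubble mm (+ = level +x) -0.17
t 21.37 pos [ 0.5842 -0.0145  0.0839] yaw 101.48 zax [ 9.e-04  3.e-04 -1.e+00] q [ 0.61  0.7  -0.87  1.81  0.65  0.95 -0.34] F [-2.   3.  12.9] w -0.0001 6.1
tool offset cm [16.88  0.04 -6.61] tool z turn None
```

View pics/b2.png

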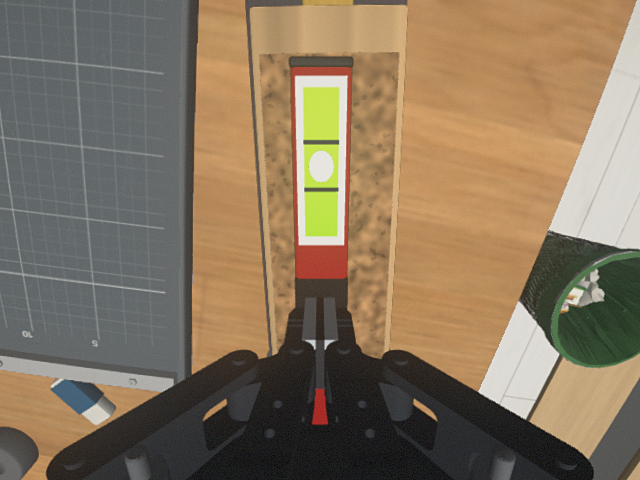

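The bubble reads -0.17 mm, centred between the lines under a 12 N press. I check the placement numerically, then hand in.

```bash
python3 -c "
from h import *
ci=env.camera_info('wrist')
a=plane(ci,(321,57),.084);b=(plane(ci,(262,53),.06)+plane(ci,(398,53),.06))/2
d=np.array([-.203,.979,0]);e=np.array([.979,.203,0])
print('level end vs cork end: along',(a-b)@d+.005,'across',(a-b)@e)
if abs((a-b)@d+.005)<.015 and abs((a-b)@e)<.015: print(env.hand_in())
"
```

```text
level end vs cork end: along -0.001348132155444162 across -0.004077800706482916
the job is handed in; nothing more can be done
None
```

I handed the job in with the level pressed onto the deck at about 12 N and the bubble reading -0.2 mm. The level lies about 4 mm off the deck's middle across and 1 mm along, and I never touched the tape, block or eraser. The hand-in returned no verdict.

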